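Sort the loose bench tools into the bins under the shelf

TASK

Put the tools lying on the bench away by kind: both chrome sockets into the blue bin and both red-handled stubby screwdrivers into the yellow bin, reaching in under the wire shelf. Do not bump the rack, and leave everything else on the bench where it is.

Things in the scene. Friction and masses are not known exactly. Their poses are not given: they have to be found in the camera images.
- rack: fixed steel rack with a wire-deck shelf over both bins, open to the robot. Origin: on the bench, midway between the bins; x away from the robot (turned up to 6 deg), y left. Deck: x -65 to 110 mm, y +-290, underside 315 mm high, 10 mm thick, stock on it 85 mm higher; posts only at its ends, x 20 and 105 mm. It covers the bins but for their front 15 mm: no room for an upright gripper
- shelf_edge (a point): middle of the shelf's front edge, at the deck's underside, 315 mm above the bench
- blue_bin: blue parts bin, fixed, 160 mm deep (x), 170 mm wide (y), 4 mm walls and floor; back wall and rear 100 mm of the sides 75 mm high; front lip (robot side) and front 60 mm of the sides 40 mm high. Under the wire shelf; left or right varies. Origin: centre of underside; x away from the robot, square with the rack; z up
- yellow_bin: yellow parts bin, fixed, 160 mm deep (x), 170 mm wide (y), 4 mm walls and floor; back wall and rear 100 mm of the sides 75 mm high; front lip (robot side) and front 60 mm of the sides 40 mm high. Under the wire shelf; left or right varies. Origin: centre of underside; x away from the robot, square with the rack; z up
- socket_a: chrome wrench socket, plain cylinder 28 mm in diameter and 50 mm tall with a dark mouth on top, about 110 g; stands upright on the bench on its flat underside; origin: centre of the underside, z axis up along its length
- socket_b: chrome wrench socket, plain cylinder 24 mm in diameter and 45 mm tall with a dark mouth on top, about 110 g; stands upright on the bench on its flat underside; origin: centre of the underside, z axis up along its length
- driver_a: stubby screwdriver lying down: red eight-sided handle 28 mm across flats (also at its sides), 50 mm long, with a thin steel blade; its tip is 64 mm from mid-handle, the butt 28 mm. Origin: under the middle of the handle, whose axis is 14 mm higher. x: to the blade tip; z up. At first the blade points roughly to the robot. 70 g
- driver_b: stubby screwdriver lying down: red eight-sided handle 28 mm across flats (also at its sides), 50 mm long, with a thin steel blade; its tip is 64 mm from mid-handle, the butt 28 mm. Origin: under the middle of the handle, whose axis is 14 mm higher. x: to the blade tip; z up. At first the blade points roughly to the robot. 70 g (a twin of driver_a)
- tape_roll: grey roll of tape lying flat, 72 mm across, 25 mm high; bystander among the loose tools; origin at the centre of its underside
- grease_tin: squat green tin with a brass lid, 67 mm across, 31 mm high; bystander among the loose tools; origin at the centre of its underside
- tape_measure: black tape measure with an orange round badge on each side, 70 x 40 mm, 65 mm high, standing at the left; bystander; origin at the centre of its underside
- jar: closed jar 66 mm across, 100 mm high, standing at the right; bystander; origin at the centre of its underside
- spray_can: can 60 mm across, 170 mm high, standing at the right of the rack; bystander; origin at the centre of its underside
- orange_case: orange case 110 x 150 mm, 45 mm high, with a black handle on top, at the left of the rack; bystander; origin at the centre of its underside

How it is judged:
By the outcome, as a careful person would: the job done as asked, in the order asked, and still so for the second after the job is handed in, with the robot touching nothing.
It also fails if it takes over 72 s, if anything falls off the work surface, if the arm or the gripper's body presses on something with over 40 N, if the wrist force passes 120 N, or if a joint passes its speed limit or range.

ROBOT

A 7-joint arm with a two-finger parallel gripper is mounted at the origin on the work surface. World frame = base frame: x ahead of the robot, y to its left, z up, the work surface at z = 0. Lengths are in mm, angles in rad, forces in N, time in s.
With the tool pointing down it reaches from about 425 to 925 mm from the base axis. Payload 6.8 kg.
Tool frame: the origin (TCP) lies on the centre line of the jaws, within the pads' length; the fingertips stand 19 mm ahead of it and the grasp point (between the pads) is the TCP (robot.tcp_to_tips is the distance from the TCP to the fingertips, in mm); z points along the fingers, y is the line along which they close (so a half turn about z gives the same grasp; the last joint's range is limited). The gripper opens to 88 mm and grips with 3 to 60 N. Pads are 20 mm wide; open, the fingers measure 115 mm over their backs; the gripper's body (75 mm by 178 mm) begins 61 mm behind the grasp point.
Start: joints at [1.089, 0.477, 0.022, 1.555, -0.011, 1.109, -0.083], TCP at [246.49, -628.403, 241.664] pointing down, gripper open.
Joint ranges: [-2.96, 2.96], [-0.34, 2.1], [-1.41, 1.46], [0.24, 2.44], [-1.37, 4.51], [0.17, 1.92], [-2.96, 2.96]. Speed limits (rad/s): [2.39, 2.39, 3.14, 3.14, 3.14, 3.14, 3.14].

INTERFACE

Orientations are given as a unit quaternion [x, y, z, w].
In Python, from workcell import sense, imaging, robot, nets gives the robot as it stands. The module is installed in compiled form; this text tells all that it offers.
- The arm moves only by the tool play_rows, never from a script. Its argument "deltas" is one flat list of numbers, 5 for each row, row after row: the shift along the tool's x, y, z each as a share of 0.4 m, from -1 to 1, then the turn about the tool's z as a share of pi/4 rad, from -1 to 1, then the opening, from 0 (shut) to 1 (fully open). In form: [dx, dy, dz, roll, fingers, dx, dy, dz, roll, fingers, ...]. A call has 1 to 20 rows; each row is the pose to reach, as a shift and turn from the pose commanded when the call began, along the tool's axes at that moment; what a row does not reach only later rows make up. A row lasts 1/10 s, in which the tool goes at most 50 mm and 8.59 degrees, less where a joint would pass 70% of its speed; a pose out of reach is approached as far as the arm can. A call with a number of a shift or a turn outside -1 to 1 is refused whole. A call with a gripper value outside its range is refused whole. The fingers move at their own pace and stop on an object; "force" is the grip in N (left out, the last holds). Time passes only in rows, so rows that repeat a pose let the fingers close. It gives the time, the measured TCP pose, the force, the opening and the grip force at its end, in the units of the state.
- sense(): the state, without advancing time (a new reading comes with each control period).
- imaging.snapshot(name): name is "scene" or "top" or "wrist"; returns a dict with "img" (384x512x3 uint8, red, green, blue), "range_z" (384x512 float32, mm along the optical axis (not along the pixel's ray), 0 where there is no reading), "mtx" (3x3 intrinsics, pixels), "R" (3x3) and "t" (3): a world point X has camera coordinates R X + t. Camera axes: x right, y down, z forward; pixel columns grow to the right and rows downward; lengths in mm; the calibration is good to about 2 mm. The wrist camera is an equidistant fisheye: a pixel r from the principal point sees the ray r / f radians off the axis. A picture is of the moment at which its call begins.
- robot.job_done(): hands the job in; it is judged then, once.
Trained networks look in a picture, given as the dict that the camera call returned (one of the last four; its "shot" number tells which), for a name from the list of things; names that differ only in an ending like _2 or _b are one class to them, and where a whole thing is asked for, a point or a joint stands for the part that bears it (a point fixed in the world has none). Each returns a list of dicts, best first, with "conf" (0 to 1); they miss things now and then, are a little off and sometimes report something else, mostly with a low value. They report only what shows in the picture. A call takes as long as a camera call.
- nets.find_in(picture, target): "at" ([column, row] in pixels, amid what is visible of it).
- nets.silhouettes(picture, target): "region" (384x512 bool, what is visible of it) and "at" ([column, row] in pixels, amid what is visible of it).
- nets.landmark_of(picture, target): "at" ([column, row] in pixels: a listed point, or the origin of a listed thing).
The state is a dict: "time_s": time; "joint_pos": joint angles; "dq": joint speeds; "joint_torque": joint torques, N m; "ee_pos": TCP position; "tcp_rot": TCP orientation; "force": force on the tool from outside, world axes, zero at the start; "wrist_torque": the same for the moment, N m; "opening": finger opening in mm; "finger_force": force on a finger pad.
Only numpy, scipy, OpenCV 4.12 (cv2) and the standard library are available. Lean on these libraries where they do the work, as an engineer would, in place of code of your own. Each camera call takes 0.05 s, during which the arm holds its last target. There are 200 camera calls.

## Working session

There is one attempt and no reset: what is moved stays moved. The work goes in short steps, Python scripts to look and compute and a tool call to move; the robot and the scene stay as the last step left them, time stands still between calls to the robot, and variables do not carry over. Pictures are saved under pics/ and viewed, at most 10 in all, crops included, and the job is handed in when it is done.

Besides the shell and the picture viewer there is one more tool, called after "Emit:" by a JSON object that holds its "api" and its "payload". play_rows: Moves the arm, as the interface text tells. Shift numbers are shares of 0.4 m and turn numbers shares of pi/4 rad, none past 1 either way. Its arguments: {"type":"object","properties":{"deltas":{"type":"array"},"force":{"type":"number"}},"required":["deltas"]}

```bash
mkdir -p pics; cat > h.py <<'E'
import numpy as np, cv2
from workcell import sense, imaging, robot, nets
from scipy.spatial.transform import Rotation as Ro
def back(p,uv,z=None,d=None):
    """pixel -> world (pinhole), on plane z or by range d"""
    K,R,t=map(np.array,(p["mtx"],p["R"],p["t"]))
    r=np.linalg.inv(K)@[uv[0],uv[1],1.]
    c=-R.T@t; w=R.T@r
    s=d if d is not None else (z-c[2])/w[2]
    return c+s*w
def cloud(p):
    K,R,t=map(np.array,(p["mtx"],p["R"],p["t"]))
    v,u=np.mgrid[:384,:512]; d=p["range_z"]
    r=np.stack([u,v,np.ones_like(u)],-1)@np.linalg.inv(K).T*d[...,None]
    return (r-t)@R
E
python3 - <<'E'
from h import *
s=sense(); print({k:np.round(v,3) for k,v in s.items()})
a=imaging.snapshot("scene"); b=imaging.snapshot("top")
for n,p in (("scene",a),("top",b)):
    cv2.imwrite(f"pics/{n}0.png",cv2.resize(p["img"][...,::-1],None,fx=1.5,fy=1.5))
    print(n,np.round(-np.array(p["R"]).T@p["t"]))
P=cloud(b)
for n in "rack blue_bin yellow_bin socket_a driver_a tape_roll grease_tin tape_measure jar spray_can orange_case".split():
    for m in nets.silhouettes(b,n)[:3]:
        if m["conf"]<.3: continue
        q=P[m["region"]&(b["range_z"]>0)]
        print(n,round(m["conf"],2),np.round(m["at"]),"med",np.round(np.median(q,0)),"lo",np.round(np.percentile(q,3,axis=0)),"hi",np.round(np.percentile(q,97,axis=0)))
for p in (a,b):
    for m in nets.landmark_of(p,"shelf_edge")[:2]: print("edge",m["conf"],m["at"],np.round(back(p,m["at"],z=315)))
    for n in ("blue_bin","yellow_bin"):
        for m in nets.landmark_of(p,n)[:1]: print(n,m["conf"],m["at"],np.round(back(p,m["at"],z=0)))
E
```

```text
{'time_s': np.float64(0.0), 'joint_pos': array([ 1.089,  0.478,  0.022,  1.556, -0.011,  1.109, -0.083]), 'dq': array([-0.001,  0.003, -0.   , -0.   , -0.001,  0.   ,  0.   ]), 'joint_torque': array([-0.0000e+00, -5.8285e+01,  1.5350e+00, -2.7260e+01, -5.4000e-02,
        1.7000e-02,  0.0000e+00]), 'ee_pos': array([ 246.224, -627.865,  240.706]), 'tcp_rot': array([ 0.983,  0.186, -0.   , -0.001]), 'force': array([ 0.169, -0.016,  0.15 ]), 'wrist_torque': array([0.019, 0.012, 0.02 ]), 'finger_force': np.float64(0.0), 'opening': np.float64(87.899)}
scene [ 192. -628. 1273.]
top [ 280.    2. 1469.]
rack 0.96 [268. 118.] med [670. -24. 334.] lo [ 565. -348.    3.] hi [743. 237. 407.]
blue_bin 0.73 [250. 181.] med [621.  36.   6.] lo [545. -45.  -2.] hi [706. 118. 321.]
yellow_bin 0.55 [303. 175.] med [ 624. -153.    6.] lo [ 552. -235.   -2.] hi [710. -74. 322.]
socket_a 0.59 [383. 216.] med [ 469. -446.   96.] lo [ 443. -480.   20.] hi [ 498. -427.  104.]
socket_a 0.57 [311. 228.] med [ 420. -187.   45.] lo [ 411. -200.    4.] hi [ 432. -179.   49.]
socket_a 0.44 [282. 226.] med [438. -
[... 494 characters left out ...]
9.  36.]
tape_measure 0.68 [139. 224.] med [455. 451.  61.] lo [424. 438.  14.] hi [489. 476.  69.]
jar 0.84 [385. 212.] med [ 470. -448.   97.] lo [ 443. -482.   24.] hi [ 499. -427.  105.]
spray_can 0.77 [390. 182.] med [ 571. -447.  153.] lo [ 551. -483.   14.] hi [ 602. -431.  173.]
orange_case 0.91 [134. 194.] med [581. 484.  44.] lo [519. 411.  -1.] hi [646. 560.  54.]
edge 0.77 [281.7, 179.5] [563. -61. 315.]
blue_bin 0.61 [280.6, 205.0] [628.  29.   0.]
yellow_bin 0.92 [305.4, 242.2] [ 634. -139.    0.]
edge 0.69 [379.3, 218.1] [ 421. -351.  315.]
edge 0.55 [281.8, 175.3] [562. -64. 315.]
blue_bin 0.96 [248.3, 183.2] [610.  50.   0.]
yellow_bin 0.75 [303.6, 176.4] [ 632. -167.    0.]
```

View pics/scene0.png

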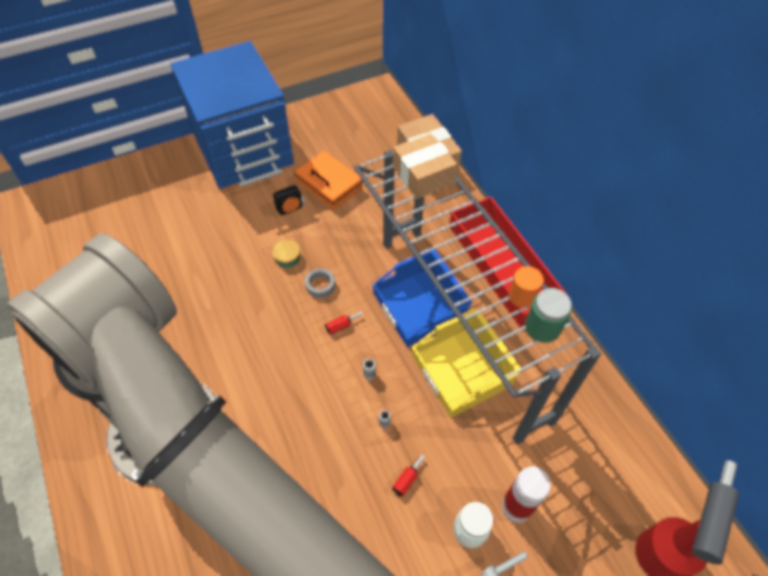

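View pics/top0.png

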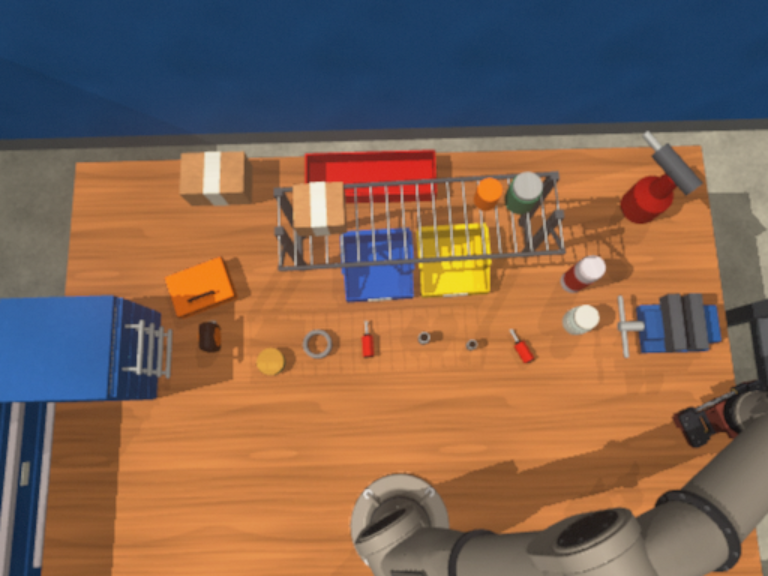

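The top view shows the blue bin at about (378,265), the yellow bin at (455,260), the drivers at (368,340) and (521,347), and the sockets at (424,338) and (472,344). The driver blades point towards the rack. The moves can't tilt the tool directly, so I'll check how the arm behaves at its limits, up high and clear of everything.

Emit:
{"api": "play_rows", "payload": {"deltas": [0,0,-1,0,1,0,0,-1,0,1,0,0,-1,0,1,0,0,-1,0,1,0,0,-1,0,1,0,0,-1,0,1,0,0,-1,0,1,0,0,-1,0,1,0,0,-1,0,1,0,0,-1,0,1]}}

```text
time_s: 1.95
ee_pos: [245.1, -624.8, 634.9]
tcp_rot: [0.983, 0.186, 0.001, 0.009]
force: [0.0, 0.0, -0.2]
opening: 87.6
finger_force: 0.0
```

```bash
cat > st.py <<'E'
from h import *
s=sense();R=Ro.from_quat(s["tcp_rot"]).as_matrix()
print("t",round(s["time_s"],2),"q",np.round(s["joint_pos"],3),"p",np.round(s["ee_pos"],1),"open",round(s["opening"],1),"F",np.round(s["force"],1))
print("x",np.round(R[:,0],3),"y",np.round(R[:,1],3),"z",np.round(R[:,2],3))
E
python3 st.py
```

```text
t 1.95 q [ 0.931  0.428  0.343  0.799 -0.149  1.915 -0.005] p [ 245.1 -624.8  634.9] open 87.6 F [ 0.   0.  -0.2]
x [ 0.931  0.365 -0.001] y [ 0.365 -0.931  0.017] z [ 0.006 -0.016 -1.   ]
```

Emit:
{"api": "play_rows", "payload": {"deltas": [0,0,-0.5,0,1,0,0,-0.5,0,1,0,0,-0.5,0,1,0,0,-0.5,0,1,0,0,-0.5,0,1]}}

```text
time_s: 2.45
ee_pos: [246.8, -550.0, 737.7]
tcp_rot: [0.976, 0.199, 0.031, 0.085]
force: [4.1, -1.3, -3.0]
opening: 87.7
finger_force: 0.0
```

```bash
python3 st.py
```

```text
t 2.45 q [ 0.621  0.275  0.709  0.83  -0.241  1.915  0.025] p [ 246.8 -550.   737.7] open 87.7 F [ 4.1 -1.3 -3. ]
x [0.919 0.394 0.026] y [ 0.384 -0.906  0.177] z [ 0.093 -0.153 -0.984]
```

Emit:
{"api": "play_rows", "payload": {"deltas": [0,0,0.5,0,1,0,0,0.5,0,1,0,0,0.5,0,1,0,0,0.5,0,1,0,0,0.5,0,1]}}

```text
time_s: 2.95
ee_pos: [249.5, -583.7, 534.1]
tcp_rot: [0.979, 0.185, 0.021, 0.081]
force: [0.5, 1.5, -1.2]
opening: 87.9
finger_force: 0.0
```

```bash
python3 st.py
```

```text
t 2.95 q [ 0.501  0.222  0.73   1.348 -0.161  1.46   0.012] p [ 249.5 -583.7  534.1] open 87.9 F [ 0.5  1.5 -1.2]
x [0.931 0.365 0.012] y [ 0.358 -0.919  0.166] z [ 0.071 -0.15  -0.986]
```

```bash
cat > go.py <<'E'
import sys
from h import *
# usage: go.py x y z -> shares of the shift in the tool axes, rows needed
s=sense();R=Ro.from_quat(s["tcp_rot"]).as_matrix()
d=np.array([float(a) for a in sys.argv[1:4]])-s["ee_pos"]
print("share",np.round(R.T@d/400,3),"rows",round(np.linalg.norm(d)/50,1))
E
python3 go.py 370 -200 590; python3 go.py 500 150 650
```

```text
share [ 0.632 -0.751 -0.26 ] rows 8.1
share [ 1.256 -1.413 -0.516] rows 15.7
```

Emit:
{"api": "play_rows", "payload": {"deltas": [0.63,-0.75,-0.26,0.35,1,0.63,-0.75,-0.26,0.35,1,0.63,-0.75,-0.26,0.35,1,0.63,-0.75,-0.26,0.35,1,0.63,-0.75,-0.26,0.35,1,0.63,-0.75,-0.26,0.35,1,0.63,-0.75,-0.26,0.35,1,0.63,-0.75,-0.26,0.35,1,0.63,-0.75,-0.26,0.35,1,0.63,-0.75,-0.26,0.35,1]}}

```text
time_s: 3.95
ee_pos: [370.7, -200.3, 598.2]
tcp_rot: [0.994, 0.051, 0.038, 0.086]
force: [-0.3, 0.0, 0.4]
opening: 87.7
finger_force: 0.0
```

```bash
python3 st.py; python3 go.py 500 150 650
```

```text
t 3.95 q [-0.026 -0.199  0.202  1.569  0.191  1.653 -1.268] p [ 370.7 -200.3  598.2] open 87.7 F [-0.3  0.   0.4]
x [0.992 0.107 0.066] y [ 0.094 -0.98   0.174] z [ 0.084 -0.167 -0.982]
share [ 0.423 -0.805 -0.246] rows 7.5
```

Emit:
{"api": "play_rows", "payload": {"deltas": [0.42,-0.8,-0.25,0,1,0.42,-0.8,-0.25,0,1,0.42,-0.8,-0.25,0,1,0.42,-0.8,-0.25,0,1,0.42,-0.8,-0.25,0,1,0.42,-0.8,-0.25,0,1,0.42,-0.8,-0.25,0,1,0.42,-0.8,-0.25,0,1,0.42,-0.8,-0.25,0,1]}}

```text
time_s: 4.85
ee_pos: [500.9, 146.3, 648.9]
tcp_rot: [0.995, 0.049, 0.035, 0.085]
force: [-1.0, -0.9, 0.6]
opening: 88.0
finger_force: 0.0
```

```bash
python3 st.py; python3 go.py 500 250 900
```

```text
t 4.85 q [-0.339  0.12  -0.211  1.161  0.218  1.875 -1.955] p [500.9 146.3 648.9] open 88.0 F [-1.  -0.9  0.6]
x [0.993 0.104 0.062] y [ 0.092 -0.981  0.172] z [ 0.079 -0.165 -0.983]
share [ 0.064 -0.146 -0.66 ] rows 5.4
```

Emit:
{"api": "play_rows", "payload": {"deltas": [0.06,-0.15,-0.9,0,1,0.06,-0.15,-0.9,0,1,0.06,-0.15,-0.9,0,1,0.06,-0.15,-0.9,0,1,0.06,-0.15,-0.9,0,1,0.06,-0.15,-0.9,0,1,0.06,-0.15,-0.9,0,1,0.06,-0.15,-0.9,0,1]}}

```text
time_s: 5.65
ee_pos: [536.4, 159.8, 733.2]
tcp_rot: [0.995, 0.037, 0.082, 0.03]
force: [1.1, 1.1, -0.5]
opening: 88.0
finger_force: 0.0
```

```bash
python3 st.py
```

```text
t 5.65 q [-1.116  0.216  0.936  0.941 -0.092  1.916 -1.737] p [536.4 159.8 733.2] open 88.0 F [ 1.1  1.1 -0.5]
x [0.984 0.079 0.161] y [ 0.07  -0.995  0.066] z [ 0.166 -0.054 -0.985]
```

Emit:
{"api": "play_rows", "payload": {"deltas": [-0.3,0,-0.8,0,1,-0.3,0,-0.8,0,1,-0.3,0,-0.8,0,1,-0.3,0,-0.8,0,1,-0.3,0,-0.8,0,1,-0.3,0,-0.8,0,1,-0.3,0,-0.8,0,1,-0.3,0,-0.8,0,1]}}

```text
time_s: 6.45
ee_pos: [480.2, 137.0, 771.5]
tcp_rot: [0.991, 0.02, 0.126, 0.028]
force: [-2.1, -0.2, 3.0]
opening: 87.6
finger_force: 0.0
```

```bash
python3 st.py
```

```text
t 6.45 q [-1.413 -0.002  0.928  1.018  0.174  1.916 -1.939] p [480.2 137.  771.5] open 87.6 F [-2.1 -0.2  3. ]
x [0.967 0.047 0.25 ] y [ 0.033 -0.998  0.06 ] z [ 0.252 -0.05  -0.967]
```

Emit:
{"api": "play_rows", "payload": {"deltas": [-0.2,0,-1,0,1,-0.2,0,-1,0,1,-0.2,0,-1,0,1,-0.2,0,-1,0,1,-0.2,0,-1,0,1,-0.2,0,-1,0,1,-0.2,0,-1,0,1,-0.2,0,-1,0,1,-0.2,0,-1,0,1,-0.2,0,-1,0,1,-0.2,0,-1,0,1,-0.2,0,-1,0,1,-0.2,0,-1,0,1,-0.2,0,-1,0,1,-0.2,0,-1,0,1,-0.2,0,-1,0,1]}}

```text
time_s: 8.05
ee_pos: [378.2, 68.1, 882.7]
tcp_rot: [0.972, 0.029, 0.229, -0.052]
force: [-0.1, -0.2, 0.3]
opening: 88.0
finger_force: 0.0
```

```bash
python3 st.py; python3 go.py 300 100 1150
```

```text
t 8.05 q [ 0.964 -0.19  -0.816  0.885 -0.327  1.916 -1.57 ] p [378.2  68.1 882.7] open 88.0 F [-0.1 -0.2  0.3]
x [0.894 0.033 0.447] y [ 0.08  -0.993 -0.087] z [ 0.441  0.114 -0.89 ]
share [ 0.127 -0.153 -0.672] rows 5.6
```

Emit:
{"api": "play_rows", "payload": {"deltas": [0.15,0.1,-1,0,1,0.15,0.1,-1,0,1,0.15,0.1,-1,0,1,0.15,0.1,-1,0,1,0.15,0.1,-1,0,1,0.15,0.1,-1,0,1,0.15,0.1,-1,0,1,0.15,0.1,-1,0,1,0.15,0.1,-1,0,1,0.15,0.1,-1,0,1,0.15,0.1,-1,0,1,0.15,0.1,-1,0,1,0.15,0.1,-1,0,1,0.15,0.1,-1,0,1,0.15,0.1,-1,0,1,0.15,0.1,-1,0,1]}}

```text
time_s: 9.65
ee_pos: [365.3, 14.0, 909.4]
tcp_rot: [0.965, 0.028, 0.256, -0.06]
force: [0.5, 0.5, -0.4]
opening: 87.9
finger_force: 0.0
```

```bash
python3 st.py; python3 go.py 350 30 1200
```

```text
t 9.65 q [ 0.346 -0.167 -0.302  0.864 -0.209  1.915 -1.601] p [365.3  14.  909.4] open 87.9 F [ 0.5  0.5 -0.4]
x [0.868 0.023 0.496] y [ 0.084 -0.991 -0.101] z [ 0.49   0.129 -0.862]
share [ 0.328 -0.116 -0.64 ] rows 5.8
```

Emit:
{"api": "play_rows", "payload": {"deltas": [0.6,0,-0.9,0,1,0.6,0,-0.9,0,1,0.6,0,-0.9,0,1,0.6,0,-0.9,0,1,0.6,0,-0.9,0,1,0.6,0,-0.9,0,1,0.6,0,-0.9,0,1,0.6,0,-0.9,0,1,0.6,0,-0.9,0,1,0.6,0,-0.9,0,1]}}

```text
time_s: 10.65
ee_pos: [413.2, 6.1, 945.9]
tcp_rot: [0.956, 0.026, 0.286, -0.063]
force: [-0.4, -0.5, -0.1]
opening: 88.1
finger_force: 0.0
```

```bash
python3 st.py
```

```text
t 10.65 q [ 0.307 -0.061 -0.331  0.696 -0.147  1.915 -1.638] p [413.2   6.1 945.9] open 88.1 F [-0.4 -0.5 -0.1]
x [0.835 0.014 0.551] y [ 0.086 -0.991 -0.105] z [ 0.544  0.134 -0.828]
```

Emit:
{"api": "play_rows", "payload": {"deltas": [-0.3,0,-1,0,1,-0.3,0,-1,0,1,-0.3,0,-1,0,1,-0.3,0,-1,0,1,-0.3,0,-1,0,1,-0.3,0,-1,0,1,-0.3,0,-1,0,1,-0.3,0,-1,0,1,-0.3,0,-1,0,1,-0.3,0,-1,0,1]}}

```text
time_s: 11.65
ee_pos: [319.2, 1.0, 988.6]
tcp_rot: [0.934, 0.005, 0.351, -0.071]
force: [0.2, 1.8, -0.2]
opening: 88.0
finger_force: 0.0
```

```bash
python3 st.py
```

```text
t 11.65 q [-0.5   -0.268  0.086  0.764  0.169  1.915 -1.85 ] p [319.2   1.  988.6] open 88.0 F [ 0.2  1.8 -0.2]
x [ 0.753 -0.04   0.657] y [ 0.059 -0.99  -0.128] z [ 0.655  0.135 -0.743]
```

Emit:
{"api": "play_rows", "payload": {"deltas": [0.8,0,-0.7,0,1,0.8,0,-0.7,0,1,0.8,0,-0.7,0,1,0.8,0,-0.7,0,1,0.8,0,-0.7,0,1,0.8,0,-0.7,0,1,0.8,0,-0.7,0,1,0.8,0,-0.7,0,1]}}

```text
time_s: 12.45
ee_pos: [372.2, -0.4, 1032.4]
tcp_rot: [0.923, 0.014, 0.378, -0.077]
force: [-0.0, 0.6, 0.6]
opening: 87.6
finger_force: 0.0
```

Emit:
{"api": "play_rows", "payload": {"deltas": [-0.3,0.1,-1,0,1,-0.3,0.1,-1,0,1,-0.3,0.1,-1,0,1,-0.3,0.1,-1,0,1,-0.3,0.1,-1,0,1,-0.3,0.1,-1,0,1,-0.3,0.1,-1,0,1,-0.3,0.1,-1,0,1,-0.3,0.1,-1,0,1,-0.3,0.1,-1,0,1]}}

```text
time_s: 13.45
ee_pos: [218.3, -168.9, 1147.3]
tcp_rot: [0.829, -0.028, 0.55, -0.097]
force: [-1.6, -0.9, 0.8]
opening: 87.9
finger_force: 0.0
```

```bash
python3 st.py
```

```text
t 13.45 q [-0.737 -0.332  0.313  0.327  0.334  1.915 -1.681] p [ 218.3 -168.9 1147.3] open 87.9 F [-1.6 -0.9  0.8]
x [ 0.393 -0.153  0.907] y [ 0.062 -0.979 -0.192] z [ 0.917  0.131 -0.376]
```

```bash
cat > fk.py <<'E'
import numpy as np
from scipy.optimize import least_squares
from scipy.spatial.transform import Rotation as Ro
D=[([1.089,.478,.022,1.556,-.011,1.109,-.083],[246.2,-627.9,240.7],[.983,.186,0,-.001]),
([.931,.428,.343,.799,-.149,1.915,-.005],[245.1,-624.8,634.9],[.983,.186,.001,.009]),
([.621,.275,.709,.83,-.241,1.915,.025],[246.8,-550,737.7],[.976,.199,.031,.085]),
([.501,.222,.73,1.348,-.161,1.46,.012],[249.5,-583.7,534.1],[.979,.185,.021,.081]),
([-.026,-.199,.202,1.569,.191,1.653,-1.268],[370.7,-200.3,598.2],[.994,.051,.038,.086]),
([-.339,.12,-.211,1.161,.218,1.875,-1.955],[500.9,146.3,648.9],[.995,.049,.035,.085]),
([-1.413,-.002,.928,1.018,.174,1.916,-1.939],[480.2,137,771.5],[.991,.02,.126,.028]),
([.964,-.19,-.816,.885,-.327,1.916,-1.57],[378.2,68.1,882.7],[.972,.029,.229,-.052]),
([.346,-.167,-.302,.864,-.209,1.915,-1.601],[365.3,14,909.4],[.965,.028,.256,-.06]),
([.307,-.061,-.331,.696,-.147,1.915,-1.638],[413.2,6.1,945.9],[.956,.026,.286,-.063]),
([-.5,-.268,.086,.764,.169,1.915,-1.85],[319.2,1,988.6],[.934,.005,.351,-.071]),
([-.737,-.332,.313,.327,.334,1.915,-1.681],[218.3,-168.9,1147.3],[.829,-.028,.55,-.097])]
def chain(p,s,q):
    h,a1,L1,a3,L2,a5,a6,L3,*o=p
    R=Ro.identity();x=np.array([0,0,h]);rz=lambda a:Ro.from_euler('z',a);ry=lambda a:Ro.from_euler('y',a)
    q=np.array(q)+o; pts=[x]
    for j,(ax,off) in enumerate([('z',[a1,0,0]),('y',[0,0,L1]),('z',[a3,0,0]),('y',[-a3,0,L2]),('z',[0,0,0]),('y',[a6,0,0]),('z',[a5,0,L3])]):
        R=R*Ro.from_euler(ax,s[j]*q[j]); x=x+R.apply(off); pts.append(x)
    return x,R,np.array(pts)
def fit(s):
    def f(p):
        r=[]
        for q,x,o in D:
            X,R,_=chain(p,s,q); r+=list(X-x)+list(300*(Ro.from_quat(o).inv()*R).as_rotvec())
        r+=list(30*np.array(p[8:])*[0,1,1,1,1,1,0]); return r
    return min((least_squares(f,[350,0,400,0,400,0,0,250,o1,0,0,0,0,0,o7]) for o1 in (0,3.1) for o7 in (0,1.57,3.1,-1.57)),key=lambda r:r.cost)
if __name__=="__main__":
    import itertools
    best=None
    for s1,s3,s5,s7 in itertools.product((1,-1),repeat=4):
        s=[s1,1,s3,1,s5,1,s7]; r=fit(s)
        if best is None or r.cost<best[0]: best=(r.cost,s,r.x)
    print(best[0],best[1],np.round(best[2],3)); np.save("fk.npy",np.r_[best[1],best[2]])
E
timeout 500 python3 fk.py
```

```text
2866.2003370665616 [-1, 1, -1, 1, -1, 1, -1] [ 2.86545e+02 -8.74000e-01  5.38925e+02  1.43650e+01  4.79204e+02
 -5.05100e+00  6.61000e-01  3.18968e+02 -4.30000e-02 -1.20000e-02
  1.62000e-01  3.20000e-02 -2.70000e-02 -1.60000e-02 -1.46800e+00]
```

```bash
python3 go.py 440 -130 860; python3 go.py 450 -80 550
```

```text
share [-0.448  0.077  0.791] rows 7.3
share [-1.16   0.104  1.122] rows 12.9
```

Emit:
{"api": "play_rows", "payload": {"deltas": [-0.97,0.1,1,-0.27,1,-0.97,0.1,1,-0.27,1,-0.97,0.1,1,-0.27,1,-0.97,0.1,1,-0.27,1,-0.97,0.1,1,-0.27,1,-0.97,0.1,1,-0.27,1,-0.97,0.1,1,-0.27,1,-0.97,0.1,1,-0.27,1,-0.97,0.1,1,-0.27,1,-0.97,0.1,1,-0.27,1,-0.97,0.1,1,-0.27,1,-0.97,0.1,1,-0.27,1]}}

```text
time_s: 14.65
ee_pos: [244.7, -74.8, 1022.7]
tcp_rot: [0.859, 0.074, 0.505, -0.044]
force: [0.6, 0.7, 0.9]
opening: 88.0
finger_force: 0.0
```

```bash
python3 st.py; python3 go.py 440 -70 270
```

```text
t 14.65 q [ 1.289 -0.33  -0.003  0.977 -1.169  1.905 -0.884] p [ 244.7  -74.8 1022.7] open 88.0 F [0.6 0.7 0.9]
x [0.478 0.083 0.874] y [ 0.172 -0.985 -0.001] z [ 0.861  0.151 -0.485]
share [-1.411  0.074  1.335] rows 15.6
```

Emit:
{"api": "play_rows", "payload": {"deltas": [-0.9,0.05,1,0,1,-0.9,0.05,1,0,1,-0.9,0.05,1,0,1,-0.9,0.05,1,0,1,-0.9,0.05,1,0,1,-0.9,0.05,1,0,1,-0.9,0.05,1,0,1,-0.9,0.05,1,0,1,-0.9,0.05,1,0,1,-0.9,0.05,1,0,1,-0.9,0.05,1,0,1]}}

```text
time_s: 15.75
ee_pos: [482.2, -140.9, 546.7]
tcp_rot: [0.861, 0.07, 0.5, -0.063]
force: [0.7, -1.2, 0.3]
opening: 88.0
finger_force: 0.0
```

```bash
python3 st.py; python3 go.py 440 -70 270
```

```text
t 15.75 q [ 1.282 -0.336 -0.522  2.083 -1.262  0.994 -0.12 ] p [ 482.2 -140.9  546.7] open 88.0 F [ 0.7 -1.2  0.3]
x [0.491 0.058 0.869] y [ 0.183 -0.982 -0.038] z [ 0.852  0.178 -0.493]
share [-0.643 -0.167  0.282] rows 5.8
```

Emit:
{"api": "play_rows", "payload": {"deltas": [-0.96,-0.12,0.49,0,1,-0.96,-0.12,0.49,0,1,-0.96,-0.12,0.49,0,1,-0.96,-0.12,0.49,0,1,-0.96,-0.12,0.49,0,1,-0.96,-0.12,0.49,0,1,-0.96,-0.12,0.49,0,1,-0.96,-0.12,0.49,0,1,-0.96,-0.12,0.49,0,1,-0.96,-0.12,0.49,0,1]}}

```text
time_s: 16.75
ee_pos: [480.4, -132.3, 371.1]
tcp_rot: [0.865, 0.074, 0.492, -0.067]
force: [-0.7, -0.3, 0.8]
opening: 87.9
finger_force: 0.0
```

```bash
python3 st.py; python3 go.py 440 -75 150
```

```text
t 16.75 q [-0.27  -0.323  0.653  2.433 -1.365  0.381  0.219] p [ 480.4 -132.3  371.1] open 87.9 F [-0.7 -0.3  0.8]
x [0.505 0.062 0.861] y [ 0.193 -0.98  -0.043] z [ 0.841  0.188 -0.507]
share [-0.518 -0.136  0.222] rows 4.6
```

Emit:
{"api": "play_rows", "payload": {"deltas": [-0.8,-0.1,0.5,0,1,-0.8,-0.1,0.5,0,1,-0.8,-0.1,0.5,0,1,-0.8,-0.1,0.5,0,1,-0.8,-0.1,0.5,0,1,-0.8,-0.1,0.5,0,1,-0.8,-0.1,0.5,0,1,-0.8,-0.1,0.5,0,1]}}

```text
time_s: 17.55
ee_pos: [517.7, -117.8, 312.3]
tcp_rot: [0.887, 0.076, 0.451, -0.064]
force: [-0.3, 0.1, -0.2]
opening: 87.9
finger_force: 0.0
```

```bash
python3 st.py; python3 go.py 440 -75 150
```

```text
t 17.55 q [-0.834 -0.337  1.08   2.435 -1.366  0.17   0.244] p [ 517.7 -117.8  312.3] open 87.9 F [-0.3  0.1 -0.2]
x [0.582 0.077 0.81 ] y [ 0.192 -0.98  -0.044] z [ 0.791  0.181 -0.585]
share [-0.433 -0.124  0.103] rows 3.7
```

Emit:
{"api": "play_rows", "payload": {"deltas": [-1,-0.15,0.2,0,1,-1,-0.15,0.2,0,1,-1,-0.15,0.2,0,1,-1,-0.15,0.2,0,1,-1,-0.15,0.2,0,1,-1,-0.15,0.2,0,1,-1,-0.15,0.2,0,1,-1,-0.15,0.2,0,1,-1,-0.15,0.2,0,1,-1,-0.15,0.2,0,1]}}

```text
time_s: 18.55
ee_pos: [515.7, -139.5, 259.5]
tcp_rot: [0.903, 0.079, 0.417, -0.061]
force: [0.2, 0.0, 0.2]
opening: 87.7
finger_force: 0.0
```

```bash
python3 st.py; python3 go.py 440 -75 150
```

```text
t 18.55 q [-1.099 -0.336  1.423  2.435 -1.366  0.17   0.346] p [ 515.7 -139.5  259.5] open 87.7 F [0.2 0.  0.2]
x [0.64  0.092 0.763] y [ 0.194 -0.98  -0.044] z [ 0.744  0.176 -0.645]
share [-0.315 -0.183  0.064] rows 3.0
```

Emit:
{"api": "play_rows", "payload": {"deltas": [-0.95,-0.3,0.1,0,1,-0.95,-0.3,0.1,0,1,-0.95,-0.3,0.1,0,1,-0.95,-0.3,0.1,0,1,-0.95,-0.3,0.1,0,1,-0.95,-0.3,0.1,0,1,-0.95,-0.3,0.1,0,1,-0.95,-0.3,0.1,0,1]}}

```text
time_s: 19.35
ee_pos: [516.1, -137.6, 254.4]
tcp_rot: [0.905, 0.08, 0.413, -0.063]
force: [0.1, 0.9, -0.4]
opening: 88.0
finger_force: 0.0
```

```bash
python3 st.py; python3 go.py 440 -75 150
```

```text
t 19.35 q [-1.131 -0.336  1.454  2.435 -1.366  0.17   0.35 ] p [ 516.1 -137.6  254.4] open 88.0 F [ 0.1  0.9 -0.4]
x [0.646 0.093 0.758] y [ 0.197 -0.979 -0.048] z [ 0.737  0.181 -0.651]
share [-0.306 -0.178  0.058] rows 2.9
```

Emit:
{"api": "play_rows", "payload": {"deltas": [0.5,-0.1,-0.5,0,1,0.5,-0.1,-0.5,0,1,0.5,-0.1,-0.5,0,1,0.5,-0.1,-0.5,0,1,0.5,-0.1,-0.5,0,1,0.9,-0.3,-0.45,0,1,0.9,-0.3,-0.45,0,1,0.9,-0.3,-0.45,0,1,0.9,-0.3,-0.45,0,1,0.9,-0.3,-0.45,0,1]}}

```text
time_s: 20.35
ee_pos: [577.9, -38.8, 603.0]
tcp_rot: [0.905, 0.08, 0.413, -0.063]
force: [1.1, -0.4, 0.2]
opening: 88.0
finger_force: 0.0
```

```bash
python3 st.py; python3 go.py 650 20 600
```

```text
t 20.35 q [ 0.01  -0.231  0.066  1.811 -0.333  0.755 -1.167] p [577.9 -38.8 603. ] open 88.0 F [ 1.1 -0.4  0.2]
x [0.647 0.093 0.757] y [ 0.197 -0.979 -0.048] z [ 0.737  0.18  -0.651]
share [ 0.125 -0.108  0.164] rows 1.9
```

Emit:
{"api": "play_rows", "payload": {"deltas": [-0.3,-0.28,0,0,1,-0.3,-0.28,0,0,1,-0.3,-0.28,0,0,1,-0.95,-0.38,0.45,0,1,-0.95,-0.38,0.45,0,1,-0.95,-0.38,0.45,0,1,-0.95,-0.38,0.45,0,1,-0.95,-0.38,0.45,0,1,-0.95,-0.38,0.45,0,1,-0.95,-0.38,0.45,0,1,-0.95,-0.38,0.45,0,1]}}

```text
time_s: 21.45
ee_pos: [467.1, 106.9, 295.0]
tcp_rot: [0.916, 0.083, 0.388, -0.057]
force: [-0.2, -0.0, -0.5]
opening: 87.9
finger_force: 0.0
```

```bash
python3 st.py; python3 go.py 450 80 200
```

```text
t 21.45 q [ 0.747 -0.264 -0.976  2.436 -1.367  0.17  -0.406] p [467.1 106.9 295. ] open 87.9 F [-0.2 -0.  -0.5]
x [0.685 0.107 0.721] y [ 0.196 -0.98  -0.041] z [ 0.702  0.169 -0.692]
share [-0.208  0.067  0.123] rows 2.0
```

Emit:
{"api": "play_rows", "payload": {"deltas": [-0.7,0,0.5,0,1,-0.7,0,0.5,0,1,-0.7,0,0.5,0,1,-0.7,0,0.5,0,1,-0.7,0,0.5,0,1,-0.7,0,0.5,0,1]}}

```text
time_s: 22.05
ee_pos: [458.7, 124.9, 261.2]
tcp_rot: [0.929, 0.081, 0.358, -0.051]
force: [0.1, 0.1, -0.3]
opening: 87.7
finger_force: 0.0
```

```bash
python3 st.py; python3 go.py 450 80 200
```

```text
t 22.05 q [ 0.998 -0.262 -1.262  2.435 -1.366  0.17  -0.451] p [458.7 124.9 261.2] open 87.7 F [ 0.1  0.1 -0.3]
x [0.73  0.114 0.674] y [ 0.187 -0.982 -0.037] z [ 0.657  0.153 -0.738]
share [-0.132  0.112  0.082] rows 1.5
```

Emit:
{"api": "play_rows", "payload": {"deltas": [-0.6,0.35,0.5,0,1,-0.6,0.35,0.5,0,1,-0.6,0.35,0.5,0,1,-0.6,0.35,0.5,0,1,-0.6,0.35,0.5,0,1,-0.6,0.35,0.5,0,1,-0.6,0.35,0.5,0,1,-0.6,0.35,0.5,0,1]}}

```text
time_s: 22.85
ee_pos: [470.6, -12.0, 221.7]
tcp_rot: [0.936, 0.085, 0.336, -0.058]
force: [0.5, -0.4, 0.1]
opening: 87.8
finger_force: 0.0
```

```bash
python3 st.py; python3 go.py 450 60 120
```

```text
t 22.85 q [ 1.474e+00  5.500e-02 -1.408e+00  2.435e+00 -1.366e+00  1.700e-01
  2.000e-03] p [470.6 -12.  221.7] open 87.8 F [ 0.5 -0.4  0.1]
x [0.759 0.12  0.639] y [ 0.198 -0.979 -0.051] z [ 0.62   0.166 -0.767]
share [-0.18  -0.173  0.193] rows 2.5
```

Emit:
{"api": "play_rows", "payload": {"deltas": [-0.7,-0.2,0.6,0,1,-0.7,-0.2,0.6,0,1,-0.7,-0.2,0.6,0,1,-0.7,-0.2,0.6,0,1,-0.7,-0.2,0.6,0,1]}}

```text
time_s: 23.35
ee_pos: [470.8, 10.2, 223.2]
tcp_rot: [0.937, 0.088, 0.333, -0.063]
force: [0.4, -0.4, -0.1]
opening: 87.6
finger_force: 0.0
```

```bash
python3 st.py; python3 go.py 450 60 120
```

```text
t 23.35 q [ 1.425  0.029 -1.409  2.435 -1.366  0.17  -0.051] p [470.8  10.2 223.2] open 87.6 F [ 0.4 -0.4 -0.1]
x [0.762 0.123 0.636] y [ 0.208 -0.976 -0.059] z [ 0.613  0.177 -0.77 ]
share [-0.188 -0.117  0.189] rows 2.3
```

```bash
cat > loc.py <<'E'
from h import *
b=imaging.snapshot("top"); P=cloud(b); im=b["img"].astype(int)
for n in ("driver_a","socket_a"):
    for m in nets.silhouettes(b,n)[:4]:
        k=m["region"]&(b["range_z"]>0)&(P[...,0]<480)&(P[...,1]>-400)
        if k.sum()<10: continue
        if n=="driver_a":
            r=k&(im[...,0]>120)&(im[...,1]<70)
            q=P[r]; g=P[k&~r&(P[...,2]>4)]
            if len(q)<5: continue
            w,V=np.linalg.eigh(np.cov((q-q.mean(0))[:,:2].T)); a=V[:,1]*np.sign(V[0,1])
            print(n,round(m["conf"],2),"handle",np.round(q.mean(0)),"az",np.round(np.degrees(np.arctan2(a[1],a[0]))),"ext",np.round(np.sqrt(w)*3.46),"grey",np.round(g.mean(0)) if len(g) else None,len(r[r]))
        else:
            q=P[k]; t=q[q[:,2]>np.percentile(q[:,2],90)-8]
            print(n,round(m["conf"],2),"top",np.round((t.max(0)+t.min(0))/2),np.round(np.ptp(t,axis=0)),len(t))
E
python3 loc.py; python3 go.py 385 -330 110; python3 go.py 440 -250 260
```

```text
share [-0.447  0.802 -0.064] rows 7.4
share [-0.08   0.612 -0.233] rows 5.3
```

Emit:
{"api": "play_rows", "payload": {"deltas": [-0.08,0.61,-0.23,0,1,-0.08,0.61,-0.23,0,1,-0.08,0.61,-0.23,0,1,-0.08,0.61,-0.23,0,1,-0.08,0.61,-0.23,0,1,-0.4,0.8,-0.08,0,1,-0.4,0.8,-0.08,0,1,-0.4,0.8,-0.08,0,1]}}

```text
time_s: 24.3
ee_pos: [398.9, -321.4, 137.5]
tcp_rot: [0.937, 0.087, 0.333, -0.063]
force: [-0.4, -1.5, 0.8]
opening: 87.7
finger_force: 0.0
```

```bash
python3 st.py; python3 loc.py; python3 go.py 385 -330 60
```

```text
t 24.3 q [ 1.679  0.518 -0.898  2.218 -0.687  0.378  0.141] p [ 398.9 -321.4  137.5] open 87.7 F [-0.4 -1.5  0.8]
x [0.763 0.121 0.635] y [ 0.205 -0.977 -0.06 ] z [ 0.614  0.176 -0.77 ]
driver_a 0.66 handle [425.  65.  26.] az -0.0 ext [24. 52.] grey [443.  74.  20.] 93
driver_a 0.5 handle [ 404. -321.   28.] az 50.0 ext [36. 46.] grey [ 420. -309.   34.] 84
socket_a 0.59 top [ 421. -190.   45.] [22. 23. 12.] 31
socket_a 0.41 top [442. -71.  51.] [23. 25. 11.] 39
share [-0.149  0.031  0.122] rows 1.6
```

Emit:
{"api": "play_rows", "payload": {"deltas": [-0.17,0.02,0.21,-0.2,0.7,-0.17,0.02,0.21,-0.2,0.7,-0.17,0.02,0.21,-0.2,0.7,-0.17,0.02,0.21,-0.2,0.7,-0.17,0.02,0.21,-0.2,0,-0.17,0.02,0.21,-0.2,0,-0.17,0.02,0.21,-0.2,0,-0.17,0.02,0.21,-0.2,0], "force": 30}}

```text
time_s: 25.25
ee_pos: [401.2, -321.4, 31.9]
tcp_rot: [0.927, 0.161, 0.337, -0.036]
force: [-0.5, -0.6, 0.7]
opening: 32.6
finger_force: 0.0
```

```bash
python3 st.py; python3 - <<'E'
from h import *
w=imaging.snapshot("wrist"); cv2.imwrite("pics/w1.png",w["img"][...,::-1])
E
```

```text
t 25.25 q [ 1.592  0.758 -0.807  2.242 -0.963  0.17   0.717] p [ 401.2 -321.4   31.9] open 32.6 F [-0.5 -0.6  0.7]
x [0.72  0.274 0.637] y [ 0.323 -0.946  0.042] z [ 0.614  0.176 -0.77 ]
```

View pics/w1.png

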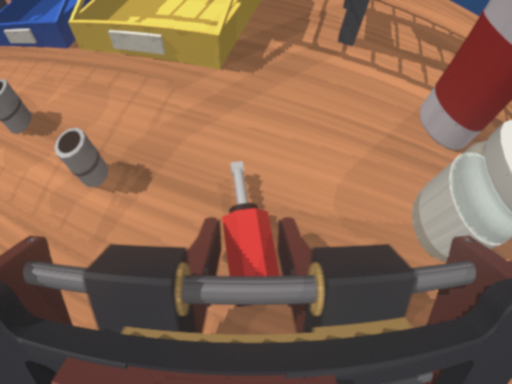

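The wrist view shows the driver lying between the jaws at about (245,240), with its blade towards the rack and the yellow bin ahead at (170,25). I'll close the jaws and lift.

Emit:
{"api": "play_rows", "payload": {"deltas": [-0.01,0,0.012,0,0.36,-0.01,0,0.012,0,0,-0.01,0,0.012,0,0,-0.01,0,0.012,0,0,0.2,0.01,-0.24,0,0,0.2,0.01,-0.24,0,0,0.2,0.01,-0.24,0,0,0.2,0.01,-0.24,0,0], "force": 30}}

```text
time_s: 26.1
ee_pos: [402.3, -320.8, 159.5]
tcp_rot: [0.927, 0.162, 0.338, -0.034]
force: [0.8, -0.3, -1.1]
opening: 28.9
finger_force: 28.0
```

```bash
python3 st.py; python3 - <<'E'
from h import *
s=sense()
print(s["finger_force"])
b=imaging.snapshot("top"); P=cloud(b)
# bin fronts / sides from depth: label by colour
im=b["img"].astype(int)
for n in ("blue_bin","yellow_bin"):
    m=nets.silhouettes(b,n)
    for k in m[:1]:
        q=P[k["region"]&(b["range_z"]>0)]
        q=q[(q[:,2]<90)]
        lip=q[(q[:,2]>28)&(q[:,2]<48)]; 
        f=lip[lip[:,0]<np.percentile(lip[:,0],30)]
        print(n,k["conf"],"x",np.round(np.percentile(q[:,0],[1,99])),"y",np.round(np.percentile(q[:,1],[1,99])),"lip",np.round(np.polyfit(f[:,1],f[:,0],1),3),len(f))
e=cloud(b); d=P[(P[...,2]>308)&(P[...,2]<332)&(P[...,0]>540)&(P[...,0]<600)&(P[...,1]>-360)&(P[...,1]<240)]
# deck front edge: min x per y slice
ys=np.arange(-330,220,30); xs=[]
for y in ys:
    t=d[abs(d[:,1]-y)<15]; xs.append(t[:,0].min() if len(t) else np.nan)
print("edge",np.round(xs))
ok=~np.isnan(xs); print(np.polyfit(ys[ok],np.array(xs)[ok],1))
E
```

```text
t 26.1 q [ 1.448  0.382 -0.613  2.219 -0.961  0.513  0.511] p [ 402.3 -320.8  159.5] open 28.9 F [ 0.8 -0.3 -1.1]
x [0.719 0.278 0.637] y [ 0.324 -0.945  0.047] z [ 0.615  0.173 -0.77 ]
28.00337224622126
blue_bin 0.87 x [542. 711.] y [-48. 121.] lip [-8.0000e-03  5.4509e+02] 50
yellow_bin 0.64 x [549. 720.] y [-250.  -66.] lip [-1.2000e-02  5.4961e+02] 51
edge [572. 572. 570. 569. 568. 567. 566. 565. 564. 563. 561. 561. 560. 560.
 558. 557. 557. 555. 553.]
[-3.42814853e-02  5.60960214e+02]
```

Emit:
{"api": "play_rows", "payload": {"deltas": [0.23,-0.2,0.31,0,0,0.23,-0.2,0.31,0,0,0.23,-0.2,0.31,0,0,0.23,-0.2,0.31,0,0,0.37,-0.18,0.51,0,0,0.37,-0.18,0.51,0,0,0.37,-0.18,0.51,0,0,0.32,-0.19,0.57,0,0,0.32,-0.19,0.57,0,0]}}

```text
time_s: 27.15
ee_pos: [613.6, -189.4, 75.1]
tcp_rot: [0.932, 0.167, 0.318, -0.056]
force: [-0.7, -0.0, -1.5]
opening: 28.1
finger_force: 29.1
```

```bash
python3 st.py; python3 - <<'E'
from h import *
w=imaging.snapshot("scene"); cv2.imwrite("pics/s2.png",cv2.resize(w["img"][140:300,200:400,::-1],None,fx=3,fy=3))
E
```

```text
t 27.15 q [ 0.84   0.614 -0.533  2.089 -1.366  0.169  0.571] p [ 613.6 -189.4   75.1] open 28.1 F [-0.7 -0.  -1.5]
x [0.742 0.276 0.611] y [ 0.348 -0.938  0.001] z [ 0.573  0.211 -0.792]
```

View pics/s2.png

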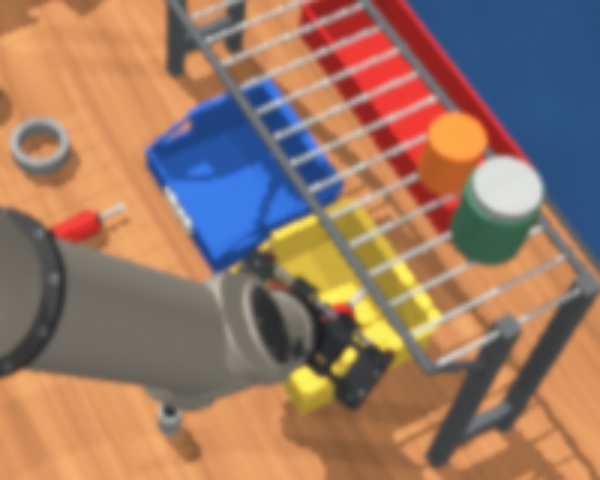

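Emit:
{"api": "play_rows", "payload": {"deltas": [0,0,0,0,0.6,0,0,0,0,0.6,0,0,0,0,0.6,-0.08,-0.08,-0.26,0,0.6,-0.08,-0.08,-0.26,0,0.6,-0.08,-0.08,-0.26,0,0.6,-0.21,-0.16,-0.43,0,1,-0.21,-0.16,-0.43,0,1]}}

```text
time_s: 28.0
ee_pos: [430.9, -189.0, 164.0]
tcp_rot: [0.93, 0.169, 0.321, -0.054]
force: [-1.6, -0.6, -0.3]
opening: 65.4
finger_force: 0.0
```

```bash
python3 st.py; python3 go.py 425 -190 70
```

```text
t 28.0 q [ 1.034  0.226 -0.447  2.376 -1.254  0.456  0.535] p [ 430.9 -189.   164. ] open 65.4 F [-1.6 -0.6 -0.3]
x [0.737 0.28  0.615] y [ 0.349 -0.937  0.008] z [ 0.579  0.208 -0.788]
share [-0.156 -0.005  0.176] rows 1.9
```

Emit:
{"api": "play_rows", "payload": {"deltas": [-0.16,0,0.18,0,1,-0.16,0,0.18,0,1,-0.16,0,0.18,0,1,-0.16,0,0.18,0,1]}}

```text
time_s: 28.4
ee_pos: [424.9, -201.9, 76.6]
tcp_rot: [0.931, 0.169, 0.316, -0.064]
force: [0.1, -0.4, 1.2]
opening: 87.3
finger_force: 0.0
```

```bash
python3 st.py; python3 go.py 420 -190 30
```

```text
t 28.4 q [ 1.386  0.563 -0.832  2.374 -1.366  0.169  0.83 ] p [ 424.9 -201.9   76.6] open 87.3 F [ 0.1 -0.4  1.2]
x [0.743 0.274 0.611] y [ 0.355 -0.935 -0.013] z [ 0.567  0.227 -0.792]
share [-0.072 -0.031  0.092] rows 1.0
```

Emit:
{"api": "play_rows", "payload": {"deltas": [-0.08,-0.04,0.09,0,1,-0.08,-0.04,0.09,0,1,-0.08,-0.04,0.09,0,1]}}

```text
time_s: 28.7
ee_pos: [415.6, -205.0, 48.7]
tcp_rot: [0.932, 0.178, 0.308, -0.077]
force: [-0.2, 0.1, 0.5]
opening: 87.9
finger_force: 0.0
```

```bash
python3 st.py; python3 go.py 415 -192 30;python3 - <<'E'
from h import *
w=imaging.snapshot("wrist"); cv2.imwrite("pics/w3.png",w["img"][...,::-1])
E
```

```text
t 28.7 q [ 1.365  0.626 -0.779  2.365 -1.366  0.17   0.896] p [ 415.6 -205.    48.7] open 87.9 F [-0.2  0.1  0.5]
x [0.748 0.284 0.6  ] y [ 0.378 -0.925 -0.034] z [ 0.546  0.253 -0.799]
share [-0.02  -0.029  0.045] rows 0.5
```

View pics/w3.png

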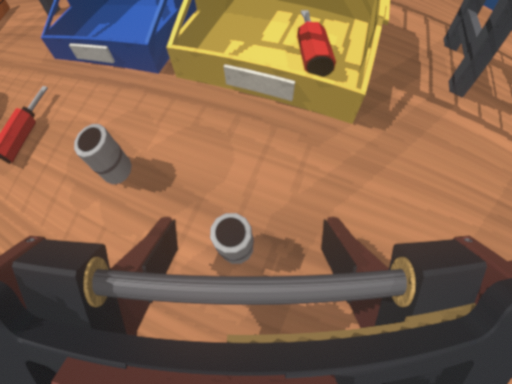

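Emit:
{"api": "play_rows", "payload": {"deltas": [-0.03,-0.05,0.06,0,1,-0.03,-0.05,0.06,0,1,-0.03,-0.05,0.06,0,1]}}

```text
time_s: 29.05
ee_pos: [410.7, -196.9, 35.4]
tcp_rot: [0.932, 0.182, 0.302, -0.089]
force: [0.9, 0.2, -0.1]
opening: 87.9
finger_force: 0.0
```

```bash
python3 st.py; python3 go.py 415 -192 30;python3 - <<'E'
from h import *
w=imaging.snapshot("wrist")
for m in nets.find_in(w,"socket_b")[:3]: print(m)
E
```

```text
t 29.05 q [ 1.348  0.656 -0.76   2.367 -1.366  0.17   0.913] p [ 410.7 -196.9   35.4] open 87.9 F [ 0.9  0.2 -0.1]
x [0.752 0.285 0.595] y [ 0.393 -0.918 -0.057] z [ 0.53   0.277 -0.802]
share [ 0.003 -0.006  0.02 ] rows 0.2
{'at': [109.4, 140.8], 'conf': 0.93}
{'at': [244.8, 231.5], 'conf': 0.62}
```

Emit:
{"api": "play_rows", "payload": {"deltas": [0.01,0,0.012,0,0.2,0.01,0,0.012,0,0,0.01,0,0.012,0,0,0.01,0,0.012,0,0,0.01,0,0.012,0,0,0.01,0,0.012,0,0,0.01,0,0.012,0,0,0.01,0,0.012,0,0,0.01,0,0.012,0,0,0.01,0,0.012,0,0], "force": 30}}

```text
time_s: 30.15
ee_pos: [416.2, -196.0, 35.1]
tcp_rot: [0.932, 0.182, 0.301, -0.091]
force: [0.0, 0.2, 1.2]
opening: 23.3
finger_force: 30.0
```

```bash
python3 st.py; python3 -c "
from h import *
print(sense()['finger_force'])"; python3 go.py 415 -190 165; python3 go.py 500 -30 170; python3 go.py 600 20 110
```

```text
t 30.15 q [ 1.332  0.658 -0.754  2.36  -1.366  0.17   0.903] p [ 416.2 -196.    35.1] open 23.3 F [0.  0.2 1.2]
x [0.752 0.285 0.595] y [ 0.394 -0.917 -0.059] z [ 0.529  0.279 -0.802]
29.99884933233261
share [ 0.195 -0.034 -0.258] rows 2.6
share [ 0.476 -0.318 -0.044] rows 4.6
share [ 0.611 -0.325  0.243] rows 5.9
```

Emit:
{"api": "play_rows", "payload": {"deltas": [0.2,-0.03,-0.26,0,0,0.2,-0.03,-0.26,0,0,0.2,-0.03,-0.26,0,0,0.48,-0.32,-0.04,0,0,0.48,-0.32,-0.04,0,0,0.48,-0.32,-0.04,0,0,0.48,-0.32,-0.04,0,0,0.61,-0.32,0.24,0,0,0.61,-0.32,0.24,0,0,0.61,-0.32,0.24,0,0,0.56,-0.32,0.31,0,0,0.56,-0.32,0.31,0,0]}}

```text
time_s: 31.35
ee_pos: [611.6, 7.4, 99.9]
tcp_rot: [0.937, 0.189, 0.276, -0.102]
force: [-1.2, -1.1, -1.6]
opening: 23.7
finger_force: 30.0
```

```bash
python3 st.py; python3 go.py 600 20 70
```

```text
t 31.35 q [ 0.365  0.474 -0.376  2.165 -1.366  0.169  0.218] p [611.6   7.4  99.9] open 23.7 F [-1.2 -1.1 -1.6]
x [0.777 0.298 0.555] y [ 0.41  -0.908 -0.087] z [ 0.478  0.295 -0.827]
share [-0.055 -0.034  0.057] rows 0.7
```

Emit:
{"api": "play_rows", "payload": {"deltas": [-0.04,-0.06,0.06,0,0,-0.04,-0.06,0.06,0,0,-0.04,-0.06,0.06,0,0.6,-0.04,-0.06,0.06,0,0.6,-0.04,-0.06,0.06,0,0.6,-0.04,-0.06,0.06,0,0.6]}}

```text
time_s: 31.95
ee_pos: [608.4, 23.6, 90.4]
tcp_rot: [0.939, 0.192, 0.265, -0.106]
force: [0.5, -0.1, -0.7]
opening: 51.0
finger_force: 0.0
```

```bash
python3 st.py; python3 go.py 520 -10 150;  python3 go.py 440 -75 150;python3 - <<'E'
from h import *
w=imaging.snapshot("scene")
print([ (np.round(m["at"]),round(m["conf"],2)) for m in nets.find_in(w,"socket_a")])
print([ (np.round(m["at"]),round(m["conf"],2)) for m in nets.find_in(w,"blue_bin")])
E
```

```text
t 31.95 q [ 0.308  0.484 -0.346  2.166 -1.366  0.17   0.193] p [608.4  23.6  90.4] open 51.0 F [ 0.5 -0.1 -0.7]
x [0.786 0.304 0.538] y [ 0.417 -0.904 -0.098] z [ 0.456  0.301 -0.837]
share [-0.119 -0.031 -0.251] rows 2.2
share [-0.326  0.033 -0.391] rows 4.1
[(array([243., 248.]), 0.65)]
[(array([282., 210.]), 0.85), (array([351., 329.]), 0.16)]
```

Emit:
{"api": "play_rows", "payload": {"deltas": [-0.12,-0.03,-0.25,0,0.6,-0.12,-0.03,-0.25,0,0.6,-0.12,-0.03,-0.25,0,1,-0.33,0.03,-0.39,0,1,-0.33,0.03,-0.39,0,1,-0.41,0.05,-0.26,0,1,-0.41,0.05,-0.26,0,1,-0.41,0.05,-0.26,0,1]}}

```text
time_s: 32.9
ee_pos: [440.6, -75.5, 86.7]
tcp_rot: [0.939, 0.193, 0.265, -0.106]
force: [2.2, -0.4, -0.6]
opening: 87.7
finger_force: 0.0
```

```bash
python3 st.py; python3 go.py 437 -74 40
```

```text
t 32.9 q [ 1.006  0.432 -0.754  2.424 -1.367  0.169  0.522] p [440.6 -75.5  86.7] open 87.7 F [ 2.2 -0.4 -0.6]
x [0.786 0.306 0.538] y [ 0.418 -0.903 -0.097] z [ 0.456  0.301 -0.838]
share [-0.069  0.004  0.095] rows 0.9
```

Emit:
{"api": "play_rows", "payload": {"deltas": [-0.08,-0.01,0.11,0,1,-0.08,-0.01,0.11,0,1,-0.08,-0.01,0.11,0,1,-0.08,-0.01,0.11,0,1]}}

```text
time_s: 33.3
ee_pos: [422.9, -81.3, 63.4]
tcp_rot: [0.94, 0.198, 0.251, -0.118]
force: [0.9, -0.8, 0.9]
opening: 88.1
finger_force: 0.0
```

```bash
python3 st.py; python3 go.py 435 -74 36;python3 - <<'E'
from h import *
w=imaging.snapshot("wrist"); cv2.imwrite("pics/w4.png",w["img"][...,::-1])
for m in nets.find_in(w,"socket_b")[:3]: print(m)
E
```

```text
t 33.3 q [ 1.016  0.485 -0.722  2.434 -1.366  0.17   0.584] p [422.9 -81.3  63.4] open 88.1 F [ 0.9 -0.8  0.9]
x [0.796 0.313 0.518] y [ 0.431 -0.894 -0.122] z [ 0.425  0.321 -0.846]
share [-0.006  0.005  0.077] rows 0.6
{'at': [235.7, 46.8], 'conf': 0.69}
```

View pics/w4.png

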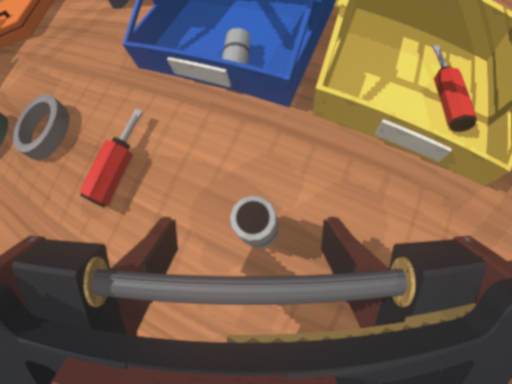

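Socket b is lying in the blue bin at about (235,47) and driver b is in the yellow bin. Socket a at (253,220) is centred between the jaws, slightly ahead of them.

Emit:
{"api": "play_rows", "payload": {"deltas": [0.02,0,0.1,0,1,0.02,0,0.1,0,1,0.02,0,0.1,0,1,0.02,0,0.1,0,1]}}

```text
time_s: 33.8
ee_pos: [448.3, -75.6, 46.7]
tcp_rot: [0.941, 0.201, 0.242, -0.126]
force: [-1.3, -0.4, -0.0]
opening: 87.9
finger_force: 0.0
```

```bash
python3 st.py; python3 go.py 437 -74 36
```

```text
t 33.8 q [ 0.906  0.534 -0.646  2.383 -1.366  0.17   0.565] p [448.3 -75.6  46.7] open 87.9 F [-1.3 -0.4 -0. ]
x [0.802 0.318 0.506] y [ 0.44  -0.887 -0.14 ] z [ 0.405  0.335 -0.851]
share [-0.035 -0.012  0.013] rows 0.3
```

Emit:
{"api": "play_rows", "payload": {"deltas": [-0.035,-0.01,0.025,0,1,-0.035,-0.01,0.025,0,1,-0.035,-0.01,0.025,0,0.2,-0.035,-0.01,0.025,0,0,-0.035,-0.01,0.025,0,0,-0.035,-0.01,0.025,0,0,-0.035,-0.01,0.025,0,0,-0.035,-0.01,0.025,0,0,-0.035,-0.01,0.025,0,0,-0.035,-0.01,0.025,0,0]}}

```text
time_s: 34.8
ee_pos: [441.5, -78.6, 38.1]
tcp_rot: [0.941, 0.203, 0.238, -0.131]
force: [0.1, 0.4, 1.6]
opening: 27.8
finger_force: 30.4
```

```bash
python3 st.py; python3 -c "
from h import *
print(sense()['finger_force'])"; python3 go.py 440 -70 160; python3 go.py 520 5 150; python3 go.py 605 45 110; python3 go.py 605 45 90
```

```text
t 34.8 q [ 0.918  0.556 -0.641  2.386 -1.366  0.17   0.591] p [441.5 -78.6  38.1] open 27.8 F [0.1 0.4 1.6]
x [0.805 0.319 0.501] y [ 0.443 -0.884 -0.15 ] z [ 0.395  0.342 -0.852]
30.40883481502533
share [ 0.157 -0.066 -0.254] rows 2.4
share [ 0.365 -0.139 -0.089] rows 3.2
share [ 0.517 -0.119  0.114] rows 4.3
share [ 0.492 -0.111  0.157] rows 4.2
```

Emit:
{"api": "play_rows", "payload": {"deltas": [0.16,-0.07,-0.25,0,0,0.16,-0.07,-0.25,0,0,0.16,-0.07,-0.25,0,0,0.36,-0.14,-0.09,0,0,0.36,-0.14,-0.09,0,0,0.36,-0.14,-0.09,0,0,0.44,-0.11,0.1,0,0,0.44,-0.11,0.1,0,0,0.42,-0.1,0.14,0,0,0.42,-0.1,0.14,0,0]}}

```text
time_s: 35.8
ee_pos: [579.4, 29.4, 77.6]
tcp_rot: [0.941, 0.202, 0.236, -0.132]
force: [-0.4, -0.3, -1.8]
opening: 27.5
finger_force: 30.0
```

```bash
python3 st.py; python3 -c "
from h import *
print(sense()['finger_force'])"; python3 go.py 580 30 85; python3 go.py 580 30 150
```

```text
t 35.8 q [ 0.398  0.505 -0.433  2.179 -1.064  0.193 -0.071] p [579.4  29.4  77.6] open 27.5 F [-0.4 -0.3 -1.8]
x [0.807 0.318 0.497] y [ 0.442 -0.884 -0.153] z [ 0.391  0.343 -0.854]
29.9592062830925
share [ 0.011 -0.004 -0.015] rows 0.1
share [ 0.092 -0.028 -0.154] rows 1.4
```

Emit:
{"api": "play_rows", "payload": {"deltas": [0,0,0,0,0.6,0,0,0,0,0.6,0,0,0,0,0.6,-0.05,-0.12,-0.19,0,0.6,-0.05,-0.12,-0.19,0,0.7,-0.25,-0.25,-0.2,0.1,0.7,-0.25,-0.25,-0.2,0.1,0.7,-0.25,-0.25,-0.2,0.1,0.7]}}

```text
time_s: 36.6
ee_pos: [450.3, 57.8, 113.1]
tcp_rot: [0.947, 0.169, 0.23, -0.144]
force: [-0.1, -0.2, -0.2]
opening: 61.5
finger_force: 0.0
```

```bash
python3 st.py; python3 go.py 422 62 70; python3 - <<'E'
from h import *
w=imaging.snapshot("wrist"); cv2.imwrite("pics/w5.png",w["img"][...,::-1])
E
python3 loc.py
```

```text
t 36.6 q [ 0.566  0.302 -0.652  2.435 -1.364  0.171  0.082] p [450.3  57.8 113.1] open 61.5 F [-0.1 -0.2 -0.2]
x [0.837 0.253 0.485] y [ 0.386 -0.901 -0.196] z [ 0.388  0.351 -0.852]
share [-0.109 -0.016  0.068] rows 1.0
```

View pics/w5.png

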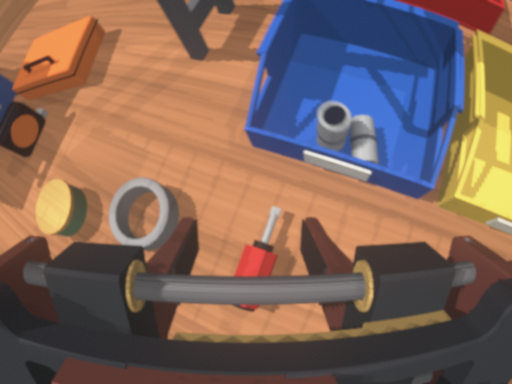

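Both sockets stand or lie in the blue bin, at about (335,120) and (363,140). Driver a is under the jaws at (258,270), and the tape roll at (145,210) is clear of the left finger.

Emit:
{"api": "play_rows", "payload": {"deltas": [-0.13,-0.03,0.09,0,0.7,-0.13,-0.03,0.09,0,0.7,-0.13,-0.03,0.09,0,0.7,-0.13,-0.03,0.09,0,0.7,-0.13,-0.03,0.09,0,0.7]}}

```text
time_s: 37.3
ee_pos: [440.8, 52.7, 85.8]
tcp_rot: [0.95, 0.173, 0.208, -0.154]
force: [1.0, 0.3, 1.0]
opening: 61.5
finger_force: 0.0
```

```bash
python3 st.py; python3 go.py 422 62 45
```

```text
t 37.3 q [ 0.549  0.369 -0.613  2.435 -1.366  0.17   0.128] p [440.8  52.7  85.8] open 61.5 F [1.  0.3 1. ]
x [0.854 0.265 0.448] y [ 0.393 -0.893 -0.22 ] z [ 0.341  0.364 -0.867]
share [-0.08  -0.017  0.081] rows 0.9
```

Emit:
{"api": "play_rows", "payload": {"deltas": [-0.1,-0.04,0.13,0,0.7,-0.1,-0.04,0.13,0,0.7,-0.1,-0.04,0.13,0,0.7,-0.1,-0.04,0.13,0,0.7,-0.1,-0.04,0.13,0,0.7,-0.1,-0.04,0.13,0,0.7]}}

```text
time_s: 37.9
ee_pos: [429.6, 57.4, 61.7]
tcp_rot: [0.953, 0.179, 0.183, -0.163]
force: [-0.2, -0.0, 0.4]
opening: 61.2
finger_force: 0.0
```

```bash
python3 st.py; python3 go.py 422 62 36
```

```text
t 37.9 q [ 0.5    0.423 -0.568  2.435 -1.366  0.17   0.147] p [429.6  57.4  61.7] open 61.2 F [-0.2 -0.   0.4]
x [0.869 0.282 0.407] y [ 0.402 -0.882 -0.245] z [ 0.29   0.376 -0.88 ]
share [-0.039 -0.002  0.055] rows 0.5
```

Emit:
{"api": "play_rows", "payload": {"deltas": [-0.04,-0.02,0.1,-0.1,0.6,-0.04,-0.02,0.1,-0.1,0.6,-0.04,-0.02,0.1,-0.1,0.6,-0.04,-0.02,0.1,-0.1,0.6,-0.04,-0.02,0.1,-0.1,0.6]}}

```text
time_s: 38.4
ee_pos: [422.4, 63.0, 48.3]
tcp_rot: [0.946, 0.22, 0.174, -0.161]
force: [0.1, 1.1, 0.8]
opening: 52.8
finger_force: 0.0
```

```bash
python3 st.py; python3 go.py 424 60 33; python3 - <<'E'
from h import *
w=imaging.snapshot("wrist"); cv2.imwrite("pics/w6.png",w["img"][...,::-1])
E
```

```text
t 38.4 q [ 0.461  0.451 -0.538  2.435 -1.366  0.17   0.226] p [422.4  63.   48.3] open 52.8 F [0.1 1.1 0.8]
x [0.843 0.36  0.4  ] y [ 0.473 -0.851 -0.229] z [ 0.258  0.382 -0.887]
share [-0.015  0.017  0.032] rows 0.3
```

View pics/w6.png

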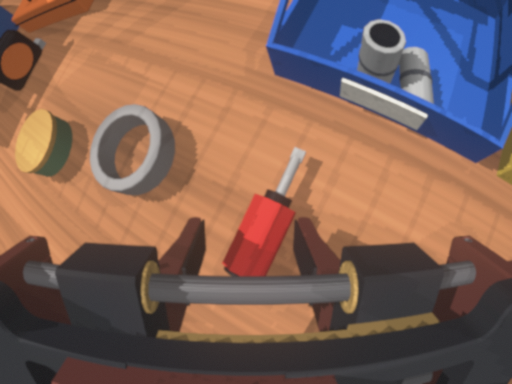

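Emit:
{"api": "play_rows", "payload": {"deltas": [-0.01,0.01,0.07,0,0.6,-0.01,0.01,0.07,0,0.6,-0.01,0.01,0.07,0,0.6,-0.01,0.01,0.07,0,0.6]}}

```text
time_s: 38.85
ee_pos: [432.7, 63.3, 31.7]
tcp_rot: [0.946, 0.223, 0.165, -0.165]
force: [0.8, -0.9, -0.2]
opening: 52.7
finger_force: 0.0
```

```bash
python3 st.py; python3 go.py 424 60 32
```

```text
t 38.85 q [ 0.426  0.502 -0.5    2.405 -1.366  0.17   0.243] p [432.7  63.3  31.7] open 52.7 F [ 0.8 -0.9 -0.2]
x [0.846 0.367 0.386] y [ 0.476 -0.846 -0.239] z [ 0.239  0.386 -0.891]
share [-0.021 -0.004 -0.009] rows 0.2
```

Emit:
{"api": "play_rows", "payload": {"deltas": [-0.01,0,0,0,0.1,-0.01,0,0,0,0,-0.01,0,0,0,0,-0.01,0,0,0,0,-0.01,0,0,0,0,-0.01,0,0,0,0], "force": 40}}

```text
time_s: 39.45
ee_pos: [430.8, 61.8, 31.3]
tcp_rot: [0.946, 0.223, 0.165, -0.166]
force: [-0.5, 0.4, 6.4]
opening: 30.2
finger_force: 36.0
```

```bash
python3 st.py; python3 -c "
from h import *
print(sense()['finger_force'])"; python3 go.py 430 40 170; python3 go.py 470 -190 300
```

```text
t 39.45 q [ 0.435  0.503 -0.504  2.408 -1.366  0.171  0.25 ] p [430.8  61.8  31.3] open 30.2 F [-0.5  0.4  6.4]
x [0.846 0.368 0.386] y [ 0.477 -0.845 -0.24 ] z [ 0.238  0.388 -0.891]
36.04056533789844
share [ 0.112 -0.038 -0.33 ] rows 2.8
share [ 0.111  0.418 -0.819] rows 7.4
```

Emit:
{"api": "play_rows", "payload": {"deltas": [0.11,-0.04,-0.33,0,0,0.11,-0.04,-0.33,0,0,0.2,0.09,-0.8,0,0,0.2,0.09,-0.8,0,0,0.2,0.09,-0.8,0,0,0.2,0.09,-0.8,0,0,0.2,0.09,-0.8,0,0]}}

```text
time_s: 40.15
ee_pos: [438.2, -62.8, 336.8]
tcp_rot: [0.947, 0.223, 0.164, -0.165]
force: [1.7, 0.9, -1.3]
opening: 29.9
finger_force: 35.5
```

```bash
python3 st.py; python3 -c "
from h import *
print(sense()['finger_force'])"; python3 go.py 450 -150 640
```

```text
t 40.15 q [ 0.207 -0.046  0.107  2.074 -0.524  1.058 -0.544] p [438.2 -62.8 336.8] open 29.9 F [ 1.7  0.9 -1.3]
x [0.847 0.368 0.385] y [ 0.476 -0.846 -0.239] z [ 0.238  0.386 -0.891]
35.46040792880376
share [ 0.237  0.017 -0.753] rows 6.3
```

Emit:
{"api": "play_rows", "payload": {"deltas": [0.2,0.15,-1,0,0,0.2,0.15,-1,0,0,0.2,0.15,-1,0,0,0.2,0.15,-1,0,0,0.2,0.15,-1,0,0,0.2,0.15,-1,0,0,0.2,0.15,-1,0,0,0.2,0.15,-1,0,0,0.2,0.15,-1,0,0,0.2,0.15,-1,0,0]}}

```text
time_s: 41.15
ee_pos: [444.0, -236.1, 699.7]
tcp_rot: [0.947, 0.223, 0.16, -0.165]
force: [1.5, -0.2, -1.8]
opening: 29.0
finger_force: 36.2
```

```bash
python3 st.py; python3 go.py 380 -250 950
```

```text
t 41.15 q [ 0.82   0.135 -0.214  1.094 -0.463  1.915 -0.66 ] p [ 444.  -236.1  699.7] open 29.0 F [ 1.5 -0.2 -1.8]
x [0.85  0.37  0.376] y [ 0.475 -0.846 -0.242] z [ 0.229  0.384 -0.894]
share [ 0.087 -0.198 -0.61 ] rows 5.2
```

Emit:
{"api": "play_rows", "payload": {"deltas": [0.12,-0.25,-0.95,0,0,0.12,-0.25,-0.95,0,0,0.12,-0.25,-0.95,0,0,0.12,-0.25,-0.95,0,0,0.12,-0.25,-0.95,0,0,0.12,-0.25,-0.95,0,0,0.12,-0.25,-0.95,0,0,0.12,-0.25,-0.95,0,0,0.12,-0.25,-0.95,0,0,0.12,-0.25,-0.95,0,0]}}

```text
time_s: 42.15
ee_pos: [427.0, -197.2, 764.9]
tcp_rot: [0.945, 0.217, 0.187, -0.156]
force: [-1.3, 0.0, -1.4]
opening: 29.4
finger_force: 36.2
```

```bash
python3 st.py; python3 go.py 330 -200 1050
```

```text
t 42.15 q [ 1.611  0.265 -1.41   0.968 -0.197  1.915 -0.972] p [ 427.  -197.2  764.9] open 29.4 F [-1.3  0.  -1.4]
x [0.836 0.352 0.422] y [ 0.468 -0.858 -0.213] z [ 0.287  0.376 -0.881]
share [ 0.095 -0.259 -0.7  ] rows 6.0
```

Emit:
{"api": "play_rows", "payload": {"deltas": [-0.05,-0.2,-1,0,0,-0.05,-0.2,-1,0,0,-0.05,-0.2,-1,0,0,-0.05,-0.2,-1,0,0,-0.05,-0.2,-1,0,0,-0.05,-0.2,-1,0,0,-0.05,-0.2,-1,0,0,-0.05,-0.2,-1,0,0,-0.05,-0.2,-1,0,0,-0.05,-0.2,-1,0,0]}}

```text
time_s: 43.15
ee_pos: [411.1, -196.8, 791.1]
tcp_rot: [0.943, 0.209, 0.216, -0.146]
force: [-0.0, 1.4, -0.9]
opening: 29.6
finger_force: 36.2
```

```bash
python3 st.py; python3 go.py 330 -200 1050
```

```text
t 43.15 q [ 1.718  0.214 -1.409  0.951 -0.283  1.915 -0.926] p [ 411.1 -196.8  791.1] open 29.6 F [-0.   1.4 -0.9]
x [0.82  0.331 0.468] y [ 0.456 -0.87  -0.185] z [ 0.346  0.365 -0.864]
share [ 0.134 -0.205 -0.632] rows 5.4
```

Emit:
{"api": "play_rows", "payload": {"deltas": [-0.3,-0.2,-1,0,0,-0.3,-0.2,-1,0,0,-0.3,-0.2,-1,0,0,-0.3,-0.2,-1,0,0,-0.3,-0.2,-1,0,0,-0.3,-0.2,-1,0,0,-0.3,-0.2,-1,0,0,-0.3,-0.2,-1,0,0,-0.3,-0.2,-1,0,0,-0.3,-0.2,-1,0,0,-0.3,-0.2,-1,0,0,-0.3,-0.2,-1,0,0]}}

```text
time_s: 44.35
ee_pos: [368.4, -255.6, 782.7]
tcp_rot: [0.94, 0.201, 0.24, -0.133]
force: [0.4, 0.4, -0.6]
opening: 29.4
finger_force: 36.2
```

```bash
python3 st.py; python3 go.py 480 -220 500
```

```text
t 44.35 q [ 1.926  0.208 -1.409  0.989 -0.342  1.915 -0.759] p [ 368.4 -255.6  782.7] open 29.4 F [ 0.4  0.4 -0.6]
x [0.803 0.315 0.505] y [ 0.443 -0.884 -0.153] z [ 0.399  0.346 -0.849]
share [-0.105  0.153  0.742] rows 6.1
```

Emit:
{"api": "play_rows", "payload": {"deltas": [-0.1,-0.3,-1,0,0,-0.1,-0.3,-1,0,0,-0.1,-0.3,-1,0,0,-0.1,-0.3,-1,0,0,-0.1,-0.3,-1,0,0,-0.1,-0.3,-1,0,0,-0.1,-0.3,-1,0,0,-0.1,-0.3,-1,0,0,-0.1,-0.3,-1,0,0,-0.1,-0.3,-1,0,0,-0.1,-0.3,-1,0,0,-0.1,-0.3,-1,0,0,-0.1,-0.3,-1,0,0,-0.1,-0.3,-1,0,0]}}

```text
time_s: 45.75
ee_pos: [350.5, -256.9, 794.4]
tcp_rot: [0.937, 0.19, 0.265, -0.123]
force: [2.0, 0.1, -2.0]
opening: 29.4
finger_force: 36.2
```

```bash
python3 st.py; python3 go.py 470 -200 550
```

```text
t 45.75 q [ 2.087  0.148 -1.409  1.01  -0.455  1.915 -0.678] p [ 350.5 -256.9  794.4] open 29.4 F [ 2.   0.1 -2. ]
x [0.788 0.291 0.543] y [ 0.421 -0.898 -0.13 ] z [ 0.45   0.331 -0.829]
share [-0.055  0.077  0.688] rows 5.6
```

Emit:
{"api": "play_rows", "payload": {"deltas": [-0.25,0.2,0.9,0,0,-0.25,0.2,0.9,0,0,-0.25,0.2,0.9,0,0,-0.25,0.2,0.9,0,0,-0.25,0.2,0.9,0,0,-0.25,0.2,0.9,0,0,-0.25,0.2,0.9,0,0,-0.25,0.2,0.9,0,0,-0.25,0.2,0.9,0,0]}}

```text
time_s: 46.65
ee_pos: [466.4, -236.4, 427.5]
tcp_rot: [0.937, 0.191, 0.264, -0.127]
force: [-0.4, -0.8, 0.0]
opening: 29.4
finger_force: 36.2
```

```bash
python3 st.py; python3 go.py 480 -190 170; python3 go.py 590 -165 110; python3 go.py 590 -165 80
```

```text
t 46.65 q [ 1.88   0.23  -1.354  1.778 -0.364  1.114 -0.484] p [ 466.4 -236.4  427.5] open 29.4 F [-0.4 -0.8  0. ]
x [0.788 0.291 0.542] y [ 0.424 -0.895 -0.137] z [ 0.446  0.338 -0.829]
share [-0.289 -0.001  0.588] rows 5.2
share [-0.135  0.08   0.856] rows 7.0
share [-0.176  0.09   0.918] rows 7.5
```

Emit:
{"api": "play_rows", "payload": {"deltas": [-0.29,0,0.59,0,0,-0.29,0,0.59,0,0,-0.29,0,0.59,0,0,-0.29,0,0.59,0,0,-0.29,0,0.59,0,0,-0.29,0,0.59,0,0]}}

```text
time_s: 47.25
ee_pos: [480.8, -193.4, 169.7]
tcp_rot: [0.938, 0.189, 0.264, -0.125]
force: [-0.6, -0.3, 0.4]
opening: 29.4
finger_force: 36.2
```

```bash
python3 st.py; python3 go.py 590 -165 110; python3 go.py 590 -165 75; python3 - <<'E'
from h import *
w=imaging.snapshot("wrist"); cv2.imwrite("pics/w7.png",w["img"][...,::-1])
E
```

```text
t 47.25 q [ 1.482  0.527 -1.099  2.131 -0.148  0.493 -0.542] p [ 480.8 -193.4  169.7] open 29.4 F [-0.6 -0.3  0.4]
x [0.789 0.289 0.542] y [ 0.421 -0.897 -0.135] z [ 0.447  0.334 -0.83 ]
share [0.155 0.071 0.27 ] rows 2.6
share [0.108 0.083 0.342] rows 2.9
```

View pics/w7.png

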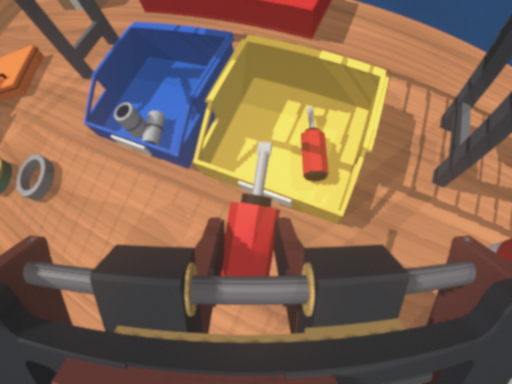

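Driver a is held firmly with its blade forward, at about (250,220). Driver b lies to the right in the yellow bin at (314,150). Both sockets are in the blue bin.

Emit:
{"api": "play_rows", "payload": {"deltas": [0.15,0.05,0.29,0,0,0.15,0.05,0.29,0,0,0.15,0.05,0.29,0,0,0.12,0.06,0.35,0,0,0.12,0.06,0.35,0,0]}}

```text
time_s: 47.8
ee_pos: [594.0, -156.0, 78.9]
tcp_rot: [0.937, 0.189, 0.265, -0.124]
force: [0.1, 0.4, -1.3]
opening: 29.3
finger_force: 36.2
```

```bash
python3 st.py; python3 go.py 590 -155 65
```

```text
t 47.8 q [ 1.051  0.704 -0.835  2.027 -0.041  0.284 -0.702] p [ 594.  -156.    78.9] open 29.3 F [ 0.1  0.4 -1.3]
x [0.788 0.289 0.543] y [ 0.42  -0.898 -0.132] z [ 0.449  0.332 -0.829]
share [-0.026 -0.002  0.025] rows 0.3
```

Emit:
{"api": "play_rows", "payload": {"deltas": [0,0,0.02,0,0.5,0,0,0.02,0,0.5,0,0,0.02,0,0.5,0,0,0.02,0,0.5,-0.09,-0.05,-0.32,0,0.5,-0.09,-0.05,-0.32,0,0.5,-0.09,-0.05,-0.32,0,0.5,-0.15,-0.05,-0.7,0,0.5,-0.15,-0.05,-0.7,0,0.5,-0.15,-0.05,-0.7,0,0.5,-0.15,-0.05,-0.7,0,0.5]}}

```text
time_s: 48.9
ee_pos: [409.3, -254.3, 284.4]
tcp_rot: [0.939, 0.185, 0.266, -0.119]
force: [0.6, -1.0, -0.1]
opening: 44.1
finger_force: 0.0
```

```bash
python3 st.py; python3 - <<'E'
from h import *
w=imaging.snapshot("wrist"); cv2.imwrite("pics/w8.png",w["img"][...,::-1])
E
```

```text
t 48.9 q [ 1.931  0.376 -1.34   2.035 -0.261  0.838 -0.38 ] p [ 409.3 -254.3  284.4] open 44.1 F [ 0.6 -1.  -0.1]
x [0.79  0.284 0.543] y [ 0.41  -0.903 -0.125] z [ 0.455  0.321 -0.83 ]
```

View pics/w8.png

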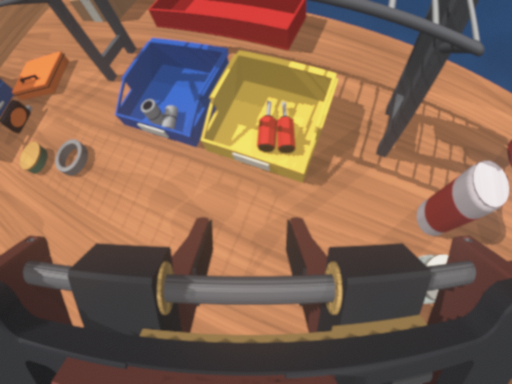

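The wrist view shows both drivers in the yellow bin at about (275,130) and both sockets in the blue bin at about (160,113). The other things on the bench are undisturbed and the arm is clear, so I'll hand the job in.

```bash
python3 -c "
from workcell import robot
print(robot.job_done())"
```

```text
the job is handed in; nothing more can be done
None
```

Job handed in at about 49 s of the 72 s limit: both sockets are in the blue bin, both screwdrivers are in the yellow bin, and nothing else looked disturbed in the last picture.

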